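Unstack the meters into their cartons

ROBOT

A 6-joint arm with a two-finger parallel gripper is mounted at the origin on the work surface. World frame = base frame: x ahead of the robot, y to its left, z up, the work surface at z = 0. Lengths are in m, angles in degrees, forces in N, time in s.
With the tool pointing down it reaches from about 0.3 to 0.875 m from the base axis. Payload 4.2 kg.
Tool frame: the origin (TCP) lies between the finger pads, 19 mm behind the fingertips; this is the grasp point; z points along the fingers, y is the line along which they close (so a half turn about z gives the same grasp; the last joint's range is limited). The gripper opens to 85 mm and grips with 20 to 120 N. Pads are 22 mm wide; open, the fingers measure 114 mm over their backs; the gripper's body (76 mm by 85 mm) begins 54 mm behind the grasp point. The pads swing forward as they close: fully open they stand 13 mm farther back than shut.
Start: joints at [-65.947, 18.312, 89.639, -0, 72.044, -1.146], TCP at [0.245, -0.52, 0.25] pointing down, gripper open.
Joint ranges: [-177.97, 177.97], [-48.28, 115.42], [12.27, 149.76], [-77.06, 257.06], [2.81, 150.46], [-146.56, 146.56]. Speed limits (degrees/s): [147.25, 147.25, 180, 180, 180, 180].

INTERFACE

Orientations are given as [roll, pitch, yaw] about the fixed x, y, z axes, in that order (R = Rz(yaw) Ry(pitch) Rx(roll)).
In Python, from cell import ctrl, imaging gives the robot as it stands.
- The arm moves only by the tool move_arm, never from a script. Its argument "moves" is a list of rows, each a list of 7 numbers: the shift along the tool's x, y, z each as a share of 1 m, from -1 to 1, then the turn, a rotation vector about the tool's x, y, z each as a share of 2 rad, from -1 to 1, then the opening, from -1 (shut) to 1 (fully open). In form: [[x, y, z, ax, ay, az, gripper], ...]. A call has 1 to 8 rows; each row is the pose to reach, as a shift and turn from the pose commanded when the call began, along the tool's axes at that moment; what a row does not reach only later rows make up. A row lasts 1/10 s, in which the tool goes at most 50 mm and 8.59 degrees, less where a joint would pass 70% of its speed; a pose out of reach is approached as far as the arm can. A call with a number of a shift or a turn outside -1 to 1 is refused whole. A call with a gripper value outside its range is refused whole. The fingers move at their own pace and stop on an object; "grip_force" is the grip in N (left out, the last holds). Time passes only in rows, so rows that repeat a pose let the fingers close. It gives the time, the measured TCP pose, the force, the opening and the grip force at its end, in the units of the state.
- ctrl.sense(): the state, without advancing time (a new reading comes with each control period).
- imaging.camera(name): name is "scene" or "top" or "wrist"; returns (picture, depth): 400x640x3 uint8, red, green, blue; 400x640 float32, m along the optical axis (not along the pixel's ray), 0 where there is no reading.
- imaging.calibration(name): a dict with "mtx" (3x3 intrinsics, pixels), "rvec" (rotation vector, rad) and "tvec" (3), from world to camera coordinates, as OpenCV has them. Camera axes: x right, y down, z forward; pixel columns grow to the right and rows downward; lengths in m; the calibration is good to about 2 mm. The wrist camera is an equidistant fisheye: a pixel r from the principal point sees the ray r / f radians off the axis. A picture is of the moment at which its call begins: read the wrist's pose just before it. calibration takes no time and is no camera call; for the wrist camera it gives the pose at the moment of the call.
- ctrl.sign_off(): hands the job in; it is judged then, once.
The state is a dict: "time_s": time; "joint_positions": joint angles; "qvel": joint speeds; "joint_torque": joint torques, N m; "tool_pos": TCP position; "orientation": TCP orientation; "contact_force": force on the tool from outside, world axes, zero at the start; "ft_torque": the same for the moment, N m; "opening": finger opening in m; "grasp_force": force on a finger pad.
Only numpy, scipy, OpenCV 4.12 (cv2) and the standard library are available. Lean on these libraries where they do the work, as an engineer would, in place of code of your own. Each camera call takes 0.05 s, during which the arm holds its last target. There are 200 camera calls.

TASK

These two stacks of DIN-rail electricity meters have passed their test and are to be packed. Take the stacks apart and lay every meter flat on its back, display up, on the floor of the open carton made for its width; either way round will do. Set them down, do not drop them or knock them over.

Things in the scene. Friction and masses are not known exactly. Their poses are not given: they have to be found in the camera images.
- meter7: The 126 mm wide grey DIN-rail meter, about 500 g, on its back, display up: 90 mm long (x), 126 wide (y), 68 high. Stepped: black end shoulders 43 mm high, between them a nose 45 mm long in x, full width, from 43 to 68 mm high: grip the nose along x. Origin: centre of the underside, z up. A bottom meter.
- meter6: The 108 mm wide grey DIN-rail meter, about 430 g, on its back, display up: 90 mm long (x), 108 wide (y), 68 high. Stepped: black end shoulders 43 mm high, between them a nose 45 mm long in x, full width, from 43 to 68 mm high: grip the nose along x. Origin: centre of the underside, z up. A bottom meter.
- meter4: The 72 mm wide grey DIN-rail meter, about 310 g, on its back, display up: 90 mm long (x), 72 wide (y), 68 high. Stepped: black end shoulders 43 mm high, between them a nose 45 mm long in x, full width, from 43 to 68 mm high: grip the nose along x. Origin: centre of the underside, z up. Stands on the nose of the 126 or 108 mm meter, carries the 36 mm one.
- meter3: The 54 mm wide grey DIN-rail meter, about 230 g, on its back, display up: 90 mm long (x), 54 wide (y), 68 high. Stepped: black end shoulders 43 mm high, between them a nose 45 mm long in x, full width, from 43 to 68 mm high: grip the nose along x. Origin: centre of the underside, z up. Stands on the nose of the 126 or 108 mm meter, nothing on it.
- meter2: The 36 mm wide grey DIN-rail meter, about 160 g, on its back, display up: 90 mm long (x), 36 wide (y), 68 high. Stepped: black end shoulders 43 mm high, between them a nose 45 mm long in x, full width, from 43 to 68 mm high: grip the nose along x. Origin: centre of the underside, z up. Top, on the 72 mm meter's nose.
- carton7: Open, shallow brown cardboard carton base made for the 126 mm meter, standing firm on the bench: outside 118 mm (its x) by 154 mm (its y) by 32 mm high, walls and floor 4 mm thick, so inside 110 by 146 mm, about 10 mm free all round the meter. Meter x along carton x. Origin: centre of its underside on the bench, z up.
- carton6: Open, shallow brown cardboard carton base made for the 108 mm meter, standing firm on the bench: outside 118 mm (its x) by 136 mm (its y) by 32 mm high, walls and floor 4 mm thick, so inside 110 by 128 mm, about 10 mm free all round the meter. Meter x along carton x. Origin: centre of its underside on the bench, z up.
- carton4: Open, shallow brown cardboard carton base made for the 72 mm meter, standing firm on the bench: outside 118 mm (its x) by 100 mm (its y) by 32 mm high, walls and floor 4 mm thick, so inside 110 by 92 mm, about 10 mm free all round the meter. Meter x along carton x. Origin: centre of its underside on the bench, z up.
- carton3: Open, shallow brown cardboard carton base made for the 54 mm meter, standing firm on the bench: outside 118 mm (its x) by 82 mm (its y) by 32 mm high, walls and floor 4 mm thick, so inside 110 by 74 mm, about 10 mm free all round the meter. Meter x along carton x. Origin: centre of its underside on the bench, z up.
- carton2: Open, shallow brown cardboard carton base made for the 36 mm meter, standing firm on the bench: outside 118 mm (its x) by 64 mm (its y) by 32 mm high, walls and floor 4 mm thick, so inside 110 by 56 mm, about 10 mm free all round the meter. Meter x along carton x. Origin: centre of its underside on the bench, z up.
Mind the look-alikes: they are no part of the job. Leave any yellow look-alike of the carton3 alone.

How it is judged (in metres and radians):
At the end, for the whole second after the job is handed in: Every meter is in the carton of its width: centres within 18 mm, underside less than 9 mm above the carton's underside (floor 4 mm), display up and level within 0.08 rad, long sides parallel within 0.3 rad (either way round), at rest (below 0.02 m/s) (horizontal distance between meter7 and carton7 below 0.018 m and z of meter7 in the frame of carton7 below 0.009 m and angle between each of meter7, meter6, meter4, meter3, meter2's own z axis and vertical below 0.08 rad and angle between the x axis of meter7 and the x axis of carton7, either way round below 0.3 rad and linear speed of each of meter7, meter6, meter4, meter3, meter2 below 0.02 m/s and horizontal distance between meter6 and carton6 below 0.018 m and z of meter6 in the frame of carton6 below 0.009 m and angle between the x axis of meter6 and the x axis of carton6, either way round below 0.3 rad and horizontal distance between meter4 and carton4 below 0.018 m and z of meter4 in the frame of carton4 below 0.009 m and angle between the x axis of meter4 and the x axis of carton4, either way round below 0.3 rad and horizontal distance between meter3 and carton3 below 0.018 m and z of meter3 in the frame of carton3 below 0.009 m and angle between the x axis of meter3 and the x axis of carton3, either way round below 0.3 rad and horizontal distance between meter2 and carton2 below 0.018 m and z of meter2 in the frame of carton2 below 0.009 m and angle between the x axis of meter2 and the x axis of carton2, either way round below 0.3 rad); the robot touches nothing.
It fails at once if the 126 mm meter is dropped from more than about 5 cm, or knocked off its stack or over (faster than 0.7 m/s while over 0.13 m from the TCP, or tilted over 0.7 rad) (angle between meter7's own z axis and vertical above 0.7 rad or (distance between the grasp point and meter7 above 0.13 m and linear speed of meter7 above 0.7 m/s)).
It fails at once if the 108 mm meter is dropped from more than about 5 cm, or knocked off its stack or over (faster than 0.7 m/s while over 0.13 m from the TCP, or tilted over 0.7 rad) (angle between meter6's own z axis and vertical above 0.7 rad or (distance between the grasp point and meter6 above 0.13 m and linear speed of meter6 above 0.7 m/s)).
It fails at once if the 72 mm meter is dropped from more than about 5 cm, or knocked off its stack or over (faster than 0.7 m/s while over 0.13 m from the TCP, or tilted over 0.7 rad) (angle between meter4's own z axis and vertical above 0.7 rad or (distance between the grasp point and meter4 above 0.13 m and linear speed of meter4 above 0.7 m/s)).
It fails at once if the 54 mm meter is dropped from more than about 5 cm, or knocked off its stack or over (faster than 0.7 m/s while over 0.13 m from the TCP, or tilted over 0.7 rad) (angle between meter3's own z axis and vertical above 0.7 rad or (distance between the grasp point and meter3 above 0.13 m and linear speed of meter3 above 0.7 m/s)).
It fails at once if the 36 mm meter is dropped from more than about 5 cm, or knocked off its stack or over (faster than 0.7 m/s while over 0.13 m from the TCP, or tilted over 0.7 rad) (angle between meter2's own z axis and vertical above 0.7 rad or (distance between the grasp point and meter2 above 0.13 m and linear speed of meter2 above 0.7 m/s)).
It also fails if it takes over 128 s, if anything falls off the work surface, if the arm or the gripper's body presses on something with over 40 N, if the wrist force passes 120 N, or if a joint passes its speed limit or range.

## Working session

There is one attempt and no reset: what is moved stays moved. The work goes in short steps, Python scripts to look and compute and a tool call to move; the robot and the scene stay as the last step left them, time stands still between calls to the robot, and variables do not carry over. Pictures are saved under pics/ and viewed, at most 14 in all, crops included, and the job is handed in when it is done.

Besides the shell and the picture viewer there is one more tool, called after ">>>" as a command line: name --pt "numbers of a row" for each row, then --argument value for the rest. move_arm: Moves the arm, as the interface text tells. Shift numbers are shares of 1 m and turn numbers shares of 2 rad, none past 1 either way. Its arguments: {"type":"object","properties":{"moves":{"type":"array","items":{"type":"array","items":{"type":"number"}}},"grip_force":{"type":"number"}},"required":["moves"]}

```bash
ls; mkdir -p pics
python3 - <<'E'
from cell import ctrl, imaging
import cv2,numpy as np
for n in ("scene","top"):
    p,d=imaging.camera(n); cv2.imwrite(f"pics/{n}0.png",p[:,:,::-1]); np.savez(f"{n}0.npz",p=p,d=d)
    c=imaging.calibration(n); print(n,c)
    R=cv2.Rodrigues(np.array(c['rvec']))[0]; print(-R.T@np.array(c['tvec']).ravel())
print(ctrl.sense())
E
```

```text
pics
scene {'mtx': array([[363.95679185,   0.        , 319.17931316],
       [  0.        , 363.95679185, 196.85581624],
       [  0.        ,   0.        ,   1.        ]]), 'rvec': array([ 2.31003   ,  0.86376232, -0.32078286]), 'tvec': array([-0.39332541, -0.18263945,  1.34033216])}
[ 0.95920444 -0.49723599  0.90401081]
top {'mtx': array([[500.19651663,   0.        , 307.23312077],
       [  0.        , 500.19651663, 198.60481934],
       [  0.        ,   0.        ,   1.        ]]), 'rvec': array([ 2.14476836, -2.12502395,  0.18249539]), 'tvec': array([-0.01472685,  0.50730708,  1.18276527])}
[ 0.3025469  -0.00780586  1.25096582]
{'time_s': 0.1, 'joint_positions': array([-6.59475607e+01,  1.83491475e+01,  8.97003020e+01, -4.44939601e-04,
        7.20456719e+01, -1.14626413e+00]), 'qvel': array([-0.00458853,  0.00554005, -0.21892216,  0.00539424,  0.03987137,
       -0.00344907]), 'joint_torque': array([ 1.79622248e-04, -4.16405404e+01, -2.34704947e+01, -4.26015652e-05,
        4.85329918e-03, -3.69057744e-06]), 'tool_pos': array([ 0.24464035, -0.51991017,  0.2492486 ]), 'orientation': array([-1.79904889e+02, -1.47991990e-03,  2.51988397e+01]), 'contact_force': array([ 0.34507298, -0.08124237,  0.43139133]), 'ft_torque': array([-0.05526984,  0.04353276, -0.00675256]), 'grasp_force': 0.0, 'opening': 0.08543239615174211}
```

View pics/scene0.png

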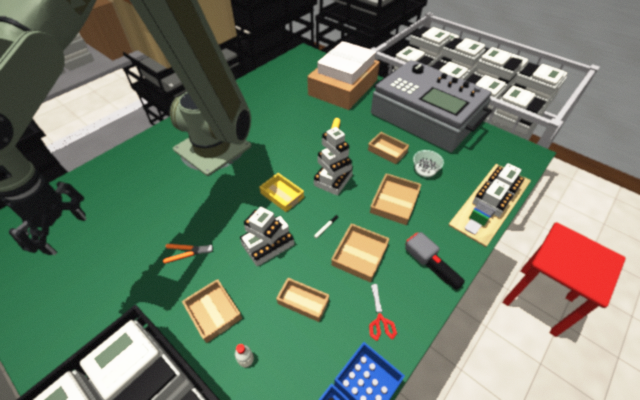

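View pics/top0.png

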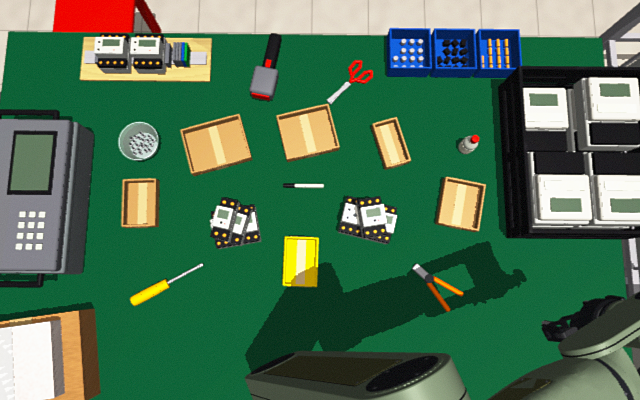

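Scene and top show two stacks: in the top view, a three-high one around (233,220) and a two-high one around (368,218). Five brown cartons sit at (215,143), (308,132), (391,142), (140,203) and (461,203). The yellow decoy is at (300,262).

```bash
cat > h.py <<'E'
import numpy as np,cv2
from cell import ctrl,imaging
def grab(n):
    c=imaging.calibration(n); p,d=imaging.camera(n); return p,d,world(c,d)
def world(c,d):
    K=c['mtx'];R=cv2.Rodrigues(np.array(c['rvec']))[0];t=np.array(c['tvec']).ravel()
    v,u=np.mgrid[:d.shape[0],:d.shape[1]]
    P=np.stack([(u-K[0,2])/K[0,0]*d,(v-K[1,2])/K[1,1]*d,d],-1)
    W=(P-t)@R; W[d<=0]=np.nan; return W
def proj(c,X):
    return cv2.projectPoints(np.array(X,float),np.array(c['rvec']),np.array(c['tvec']),c['mtx'],None)[0].reshape(-1,2)
def rect(xy):
    r=cv2.minAreaRect((np.array(xy)*1000).astype(np.float32)); (x,y),(w,h),a=r
    if w<h: w,h,a=h,w,a+90
    return round(x,1),round(y,1),round(w,1),round(h,1),round((a+90)%180-90,1)  # long side angle
E
python3 - <<'E'
from h import *
z=np.load('top0.npz');p,d=z['p'],z['d'];c=imaging.calibration('top');W=world(c,d)
for (u,v) in [(215,143),(308,132),(391,142),(140,203),(461,203)]:
    s=np.s_[v-38:v+39,u-42:u+43]; w=W[s].reshape(-1,3)
    m=(w[:,2]>.022)&(w[:,2]<.042)&(np.hypot(w[:,0]-W[v,u,0],w[:,1]-W[v,u,1])<.1)
    print('carton',(u,v),rect(w[m][:,:2]),np.round(np.median(w[m][:,2]),4))
for (u,v) in [(233,220),(368,218)]:
    s=np.s_[v-30:v+32,u-34:u+36]; w=W[s].reshape(-1,3)
    print(np.histogram(w[:,2],np.arange(0,.24,.01)))
    for lo,hi in [(.19,.22),(.17,.189),(.125,.147),(.1,.12),(.06,.078),(.033,.055)]:
        m=(w[:,2]>lo)&(w[:,2]<hi)
        if m.sum()>20: print(lo,m.sum(),rect(w[m][:,:2]),np.median(w[m][:,2]))
im=np.hstack([cv2.resize(p[v-34:v+34,u-34:u+34],(390,390),interpolation=cv2.INTER_CUBIC) for u,v in [(233,220),(368,218)]])
cv2.imwrite('pics/st.png',im[:,:,::-1])
E
```

```text
carton (215, 143) (649.1, 222.6, 154.5, 121.9, -73.4) 0.0302
carton (308, 132) (683.5, -9.7, 136.1, 121.7, -75.9) 0.0305
carton (391, 142) (657.5, -221.0, 121.0, 65.7, 17.4) 0.0303
carton (140, 203) (497.5, 405.6, 120.8, 84.2, 2.5) 0.0301
carton (461, 203) (501.8, -392.6, 120.6, 102.4, -11.4) 0.0307
(array([997,  28,  29,  66, 260,  16, 126,  46,  29,  28, 109, 146,  16,
       205,  39,  34,  38, 276,  93,  35, 347,   1,   0]), array([0.  , 0.01, 0.02, 0.03, 0.04, 0.05, 0.06, 0.07, 0.08, 0.09, 0.1 ,
       0.11, 0.12, 0.13, 0.14, 0.15, 0.16, 0.17, 0.18, 0.19, 0.2 , 0.21,
       0.22, 0.23]))
0.19 383 (439.7, 168.5, 44.8, 36.3, -12.5) 0.20348012699013807
0.17 368 (440.1, 168.4, 90.2, 35.7, -12.3) 0.17851127034450326
0.125 245 (436.3, 163.1, 79.8, 75.4, -60.4) 0.1359263655681919
0.1 255 (441.6, 166.0, 89.7, 71.6, -16.2) 0.11049111920706041
0.06 166 (425.3, 161.7, 107.4, 74.1, -79.0) 0.06858616173707577
0.033 328 (439.6, 164.6, 107.9, 90.0, -79.5) 0.04213784061943629
(array([966,  21,  34,  94, 408,  19, 375, 107,  23,  34, 209, 254,  18,
       466,  13,   0,   0,   0,   0,   0,   0,   0,   0]), array([0.  , 0.01, 0.02, 0.03, 0.04, 0.05, 0.06, 0.07, 0.08, 0.09, 0.1 ,
       0.11, 0.12, 0.13, 0.14, 0.15, 0.16, 0.17, 0.18, 0.19, 0.2 , 0.21,
       0.22, 0.23]))
0.125 490 (456.3, -159.7, 54.7, 45.0, -80.6) 0.13582276648388655
0.1 463 (456.2, -159.6, 90.0, 54.5, 9.9) 0.11029764677233847
0.06 477 (445.8, -154.6, 127.3, 77.7, 74.0) 0.0678724402544277
0.033 506 (459.5, -158.0, 125.1, 90.4, 76.8) 0.042454829109201106
```

View pics/st.png

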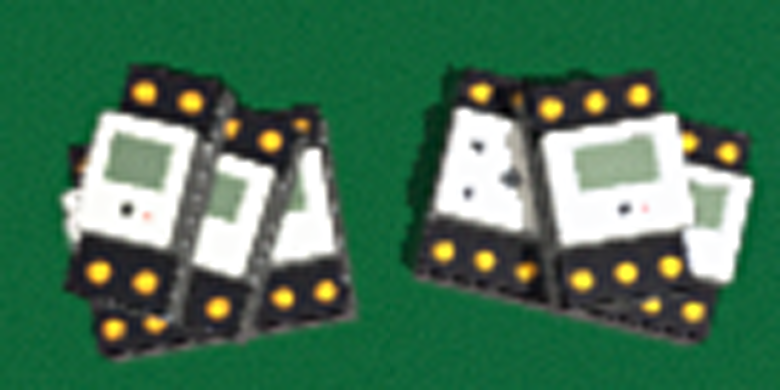

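Crops: left stack is meter2 on meter4 on meter6, right stack is meter3 on meter7, and the measured sizes agree with that. Next, the move helper.

```bash
cat > go.py <<'E'
import sys
from h import *
from scipy.spatial.transform import Rotation as R
def go(x,y,z,a):   # a: world angle (deg) of meter x axis wanted along tool y
    s=ctrl.sense(); C=R.from_euler('xyz',s['orientation'],degrees=True)
    yaws=[a+90,a-90]; cur=s['orientation'][2]
    j1=np.degrees(np.arctan2(y,x)); yaw=a+90  # keeps j6=j1-a small
    T=R.from_euler('xyz',[180,0,yaw],degrees=True)
    d=C.inv().apply(np.array([x,y,z])-s['tool_pos']); r=(C.inv()*T).as_rotvec()
    n=max(np.linalg.norm(d)/.05,np.degrees(np.linalg.norm(r))/8.59)
    print('t %.1f'%s['time_s'],np.round(s['tool_pos'],4),np.round(s['orientation'],2),'F',np.round(s['contact_force'],1),'op %.4f gf %.0f'%(s['opening'],s['grasp_force']))
    print('row',np.round(np.r_[d,r/2],4).tolist(),'rows>=%.1f'%n)
go(*map(float,sys.argv[1:5]))
E
python3 go.py .440 .1684 .28 -12.4
```

```text
t 0.1 [ 0.2446 -0.5199  0.2492] [-179.9   -0.    25.2] F [ 0.3 -0.1  0.4] op 0.0854 gf 0
row [0.4698, -0.5397, -0.0298, -0.0008, -0.0004, -0.4573] rows>=14.3
```

>>> move_arm --pt "0.47 -0.54 -0.03 0 0 -0.457 1" --pt "0.47 -0.54 -0.03 0 0 -0.457 1" --pt "0.47 -0.54 -0.03 0 0 -0.457 1" --pt "0.47 -0.54 -0.03 0 0 -0.457 1" --pt "0.47 -0.54 -0.03 0 0 -0.457 1" --pt "0.47 -0.54 -0.03 0 0 -0.457 1" --pt "0.47 -0.54 -0.03 0 0 -0.457 1" --pt "0.47 -0.54 -0.03 0 0 -0.457 1"

```text
time_s: 0.9
tool_pos: [0.3537, -0.1339, 0.2668]
orientation: [180.0, 0.0, 77.5]
contact_force: [1.1, -0.2, -1.0]
opening: 0.0851
grasp_force: 0.0
```

```bash
python3 go.py .440 .1684 .28 -12.4
```

```text
t 0.9 [ 0.3537 -0.1339  0.2668] [179.98   0.    77.54] F [ 1.1 -0.2 -1. ] op 0.0851 gf 0
row [0.3138, 0.0191, -0.0132, 0.0001, 0.0, -0.0005] rows>=6.3
```

>>> move_arm --pt "0.306 0.019 -0.013 0 0 0 1" --pt "0.306 0.019 -0.013 0 0 0 1" --pt "0.306 0.019 -0.013 0 0 0 1" --pt "0.306 0.019 -0.013 0 0 0 1" --pt "0.306 0.019 -0.013 0 0 0 1" --pt "0.306 0.019 -0.013 0 0 0 1" --pt "0.306 0.019 -0.013 0 0 0 1" --pt "0.306 0.019 -0.013 0 0 0 1"

```text
time_s: 1.7
tool_pos: [0.4381, 0.1599, 0.2791]
orientation: [-179.9, 0.1, 77.7]
contact_force: [-0.1, -0.3, -0.2]
opening: 0.0853
grasp_force: 0.0
```

```bash
python3 go.py .440 .1684 .202 -12.4
python3 - <<'E'
from h import *
p,d=imaging.camera('wrist'); cv2.imwrite('pics/w1.png',p[:,:,::-1]);
E
```

```text
t 1.7 [0.4381 0.1599 0.2791] [-1.7994e+02  7.0000e-02  7.7740e+01] F [-0.1 -0.3 -0.2] op 0.0853 gf 0
row [0.0088, 0.0001, 0.0771, -0.0006, 0.0006, 0.0012] rows>=1.6
```

View pics/w1.png

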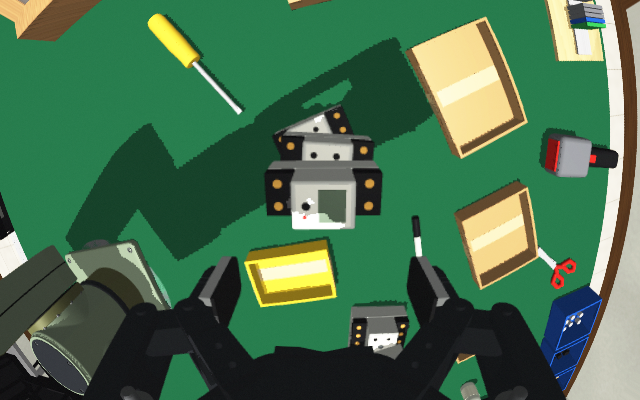

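Wrist view: the meter2 nose is around (322,205), square to the fingers (tips near (220,285) and (430,285)), and the grasp is aligned. Descending.

>>> move_arm --pt "0.0088 0 0.02 0 0 0.001 1" --pt "0.0088 0 0.04 0 0 0.001 1" --pt "0.0088 0 0.055 0 0 0.001 1" --pt "0.0088 0 0.066 0 0 0.001 1" --pt "0.0088 0 0.077 0 0 0.001 1" --pt "0.0088 0 0.077 0 0 0.001 1" --pt "0.0088 0 0.077 0 0 0.001 1"

```text
time_s: 2.45
tool_pos: [0.4404, 0.1671, 0.2031]
orientation: [180.0, -0.0, 77.4]
contact_force: [-0.2, -0.4, 1.0]
opening: 0.0853
grasp_force: 0.0
```

>>> move_arm --pt "0 0 0 0 0 0 0" --pt "0 0 0 0 0 0 -0.3" --pt "0 0 0 0 0 0 -0.6" --pt "0 0 0 0 0 0 -1" --pt "0 0 0 0 0 0 -1" --pt "0 0 0 0 0 0 -1" --pt "0 0 0 0 0 0 -1" --pt "0 0 0 0 0 0 -1" --grip_force 50

```text
time_s: 3.25
tool_pos: [0.4406, 0.1678, 0.2034]
orientation: [179.9, -0.1, 77.5]
contact_force: [-1.4, -0.1, 5.1]
opening: 0.0439
grasp_force: 51.9
```

```bash
python3 go.py .440 .1684 .28 -12.4
python3 - <<'E'
from h import *
p,d=imaging.camera('wrist'); cv2.imwrite('pics/w2.png',p[120:400,160:480,::-1]);
E
```

```text
t 3.2 [0.4406 0.1678 0.2034] [ 1.7993e+02 -5.0000e-02  7.7450e+01] F [-1.4 -0.1  5.1] op 0.0439 gf 52
row [0.0005, -0.0006, -0.0766, 0.0006, -0.0005, -0.0013] rows>=1.5
```

View pics/w2.png

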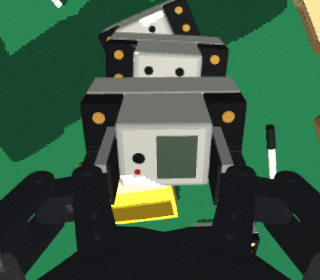

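Crop: the pads hold both sides of the meter2 nose at (105,160) and (225,160). Lifting.

>>> move_arm --pt "0 0 -0.01 0 0 0 -1" --pt "0 0 -0.03 0 0 0 -1" --pt "0 0 -0.06 0 0 0 -1" --pt "0 0 -0.06 0 0 0 -1" --pt "0 0 -0.06 0 0 0 -1"

```text
time_s: 3.8
tool_pos: [0.44, 0.1674, 0.2626]
orientation: [180.0, 0.0, 77.5]
contact_force: [0.0, -0.4, -2.5]
opening: 0.0439
grasp_force: 51.5
```

```bash
python3 go.py .6575 -.221 .20 17.4
```

```text
t 3.8 [0.44   0.1674 0.2626] [1.7999e+02 1.0000e-02 7.7450e+01] F [ 0.  -0.4 -2.5] op 0.0439 gf 51
row [-0.3319, 0.2967, 0.0627, 0.0, 0.0001, -0.2613] rows>=9.0
```

>>> move_arm --pt "-0.025 0.022 0 0 0 -0.02 -1" --pt "-0.332 0.297 0.063 0 0 -0.261 -1" --pt "-0.332 0.297 0.063 0 0 -0.261 -1" --pt "-0.332 0.297 0.063 0 0 -0.261 -1" --pt "-0.332 0.297 0.063 0 0 -0.261 -1" --pt "-0.332 0.297 0.063 0 0 -0.261 -1" --pt "-0.332 0.297 0.063 0 0 -0.261 -1" --pt "-0.332 0.297 0.063 0 0 -0.261 -1"

```text
time_s: 4.6
tool_pos: [0.6186, -0.1529, 0.2094]
orientation: [-179.8, -0.1, 107.3]
contact_force: [0.4, 1.6, -0.7]
opening: 0.0437
grasp_force: 51.4
```

```bash
python3 go.py .6575 -.221 .125 17.4
```

```text
t 4.6 [ 0.6186 -0.1529  0.2094] [-1.7981e+02 -1.2000e-01  1.0734e+02] F [ 0.4  1.6 -0.7] op 0.0437 gf 51
row [-0.0768, 0.0171, 0.0842, -0.0017, -0.0011, -0.0005] rows>=2.3
```

>>> move_arm --pt "-0.07 0.0155 0.03 0 0 0 -1" --pt "-0.07 0.0155 0.05 0 0 0 -1" --pt "-0.07 0.0155 0.082 0 0 0 -1" --pt "-0.07 0.0155 0.082 0 0 0 -1" --pt "-0.07 0.0155 0.082 0 0 0 -1" --pt "-0.07 0.0155 0.082 0 0 0 -1"

```text
time_s: 5.2
tool_pos: [0.6553, -0.213, 0.1316]
orientation: [179.9, 0.1, 107.4]
contact_force: [0.4, -0.5, -0.7]
opening: 0.0441
grasp_force: 51.6
```

```bash
python3 go.py .6575 -.221 .073 17.4
```

```text
t 5.2 [ 0.6553 -0.213   0.1316] [1.7989e+02 8.0000e-02 1.0740e+02] F [ 0.4 -0.5 -0.7] op 0.0441 gf 52
row [-0.0082, -0.0004, 0.0586, 0.001, 0.0007, 0.0] rows>=1.2
```

>>> move_arm --pt "-0.0082 0 0.015 0 0 0 -1" --pt "-0.0082 0 0.03 0 0 0 -1" --pt "-0.0082 0 0.042 0 0 0 -1" --pt "-0.0082 0 0.05 0 0 0 -1" --pt "-0.0082 0 0.055 0 0 0 -1" --pt "-0.0082 0 0.0585 0 0 0 -1" --pt "-0.0082 0 0.0585 0 0 0 -1" --pt "-0.0082 0 0.0585 0 0 0 -1"

```text
time_s: 6.0
tool_pos: [0.6574, -0.2213, 0.0719]
orientation: [180.0, 0.0, 107.4]
contact_force: [0.3, 0.1, -1.8]
opening: 0.0439
grasp_force: 51.6
```

```bash
python3 go.py .6575 -.221 .072 17.4
```

```text
t 6.0 [ 0.6574 -0.2213  0.0719] [1.7995e+02 4.0000e-02 1.0736e+02] F [ 0.3  0.1 -1.8] op 0.0439 gf 52
row [0.0002, 0.0002, -0.0001, 0.0004, 0.0003, -0.0003] rows>=0.0
```

>>> move_arm --pt "0 0 0.0005 0 0 0 0.2" --pt "0 0 0.0005 0 0 0 0.5" --pt "0 0 0.0005 0 0 0 1" --pt "0 0 0.0005 0 0 0 1" --pt "0 0 -0.02 0 0 0 1" --pt "0 0 -0.06 0 0 0 1" --pt "0 0 -0.1 0 0 0 1" --pt "0 0 -0.15 0 0 0 1"

```text
time_s: 6.8
tool_pos: [0.6562, -0.2209, 0.2215]
orientation: [-179.8, -0.1, 107.4]
contact_force: [0.5, -0.5, 0.5]
opening: 0.0853
grasp_force: 0.0
```

```bash
python3 - <<'E'
from h import *
p,d,W=grab('top'); cv2.imwrite('pics/t2.png',p[100:260,180:440,::-1].repeat(2,0).repeat(2,1))
u,v=233,220; w=W[v-30:v+32,u-34:u+36].reshape(-1,3)
for lo,hi in [(.125,.147),(.1,.12),(.06,.078),(.033,.055)]:
    m=(w[:,2]>lo)&(w[:,2]<hi); print(lo,m.sum(),rect(w[m][:,:2]))
E
python3 go.py .4416 .166 .22 -16.2
```

```text
0.125 652 (441.4, 166.5, 73.1, 45.0, 74.2)
0.1 614 (441.3, 165.8, 90.0, 73.1, -16.3)
0.06 169 (425.4, 162.1, 108.5, 73.9, -78.9)
0.033 323 (439.4, 164.5, 107.7, 89.9, -78.9)
t 6.8 [ 0.6602 -0.2223  0.233 ] [179.28   0.54 107.36] F [ 3.1 -0.8  6.1] op 0.0855 gf 0
row [0.436, -0.0929, 0.0077, 0.0075, 0.0028, 0.2929] rows>=8.9
```

View pics/t2.png

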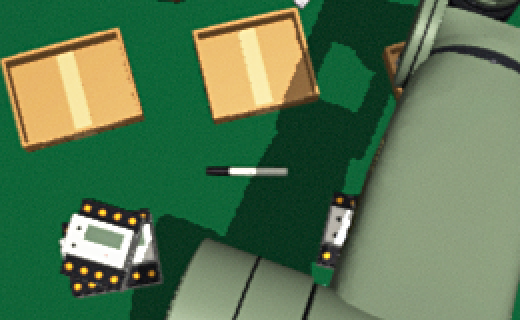

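The crop shows meter4 exposed on the left stack near (100,240) of the crop, with the second carton clear. The arm hides carton2.

>>> move_arm --pt "0.434 -0.091 0 0 0 0.291 1" --pt "0.434 -0.091 0 0 0 0.291 1" --pt "0.434 -0.091 0 0 0 0.291 1" --pt "0.434 -0.091 0 0 0 0.291 1" --pt "0.434 -0.091 0 0 0 0.291 1" --pt "0.434 -0.091 0 0 0 0.291 1" --pt "0.434 -0.091 0 0 0 0.291 1" --pt "0.434 -0.091 0 0 0 0.291 1"

```text
time_s: 7.65
tool_pos: [0.4608, 0.1294, 0.2218]
orientation: [179.9, -0.0, 74.0]
contact_force: [-0.0, -0.5, 0.2]
opening: 0.0854
grasp_force: 0.0
```

>>> move_arm --pt "0 0 0 0 0 0 1"

```text
time_s: 7.75
tool_pos: [0.4589, 0.1319, 0.2217]
orientation: [-179.9, -0.1, 74.4]
contact_force: [0.3, -1.7, 0.1]
opening: 0.0857
grasp_force: 0.0
```

```bash
python3 go.py .4413 .166 .134 -16.1
python3 - <<'E'
from h import *
z=np.load('top0.npz')
p,d,W=grab('top')
u,v=391,142; w=W[v-36:v+36,u-36:u+36].reshape(-1,3); c=np.array([.6575,-.221])
for lo,hi in [(.06,.09),(.039,.055),(.022,.038)]:
    m=(w[:,2]>lo)&(w[:,2]<hi)&(np.hypot(*(w[:,:2]-c).T)<.09); print(lo,m.sum(),rect(w[m][:,:2]) if m.sum()>10 else '',np.median(w[m][:,2]))
E
```

```text
t 7.8 [0.4589 0.1319 0.2217] [-1.7992e+02 -8.0000e-02  7.4380e+01] F [ 0.3 -1.7  0.1] op 0.0857 gf 0
row [0.0279, -0.026, 0.0878, -0.0007, -0.0007, 0.0042] rows>=1.9
0.06 289 (656.0, -220.3, 46.1, 37.6, 17.1) 0.07136618440501022
0.039 271 (651.5, -227.2, 104.9, 48.0, 17.7) 0.046411053638501815
0.022 395 (657.7, -221.0, 122.3, 65.0, 16.6) 0.030425849222716836
```

meter2 sits on its carton floor: nose top at 71.4 mm, centre within 2 mm. Next is meter4.

>>> move_arm --pt "0.028 -0.026 0 0 0 0.004 1" --pt "0.028 -0.026 0.02 0 0 0.004 1" --pt "0.028 -0.026 0.04 0 0 0.004 1" --pt "0.028 -0.026 0.06 0 0 0.004 1" --pt "0.028 -0.026 0.075 0 0 0.004 1" --pt "0.028 -0.026 0.087 0 0 0.004 1" --pt "0.028 -0.026 0.087 0 0 0.004 1" --pt "0.028 -0.026 0.087 0 0 0.004 1"

```text
time_s: 8.6
tool_pos: [0.4454, 0.1613, 0.1346]
orientation: [180.0, 0.0, 73.5]
contact_force: [0.8, -0.9, -0.5]
opening: 0.0851
grasp_force: 0.0
```

```bash
python3 go.py .4413 .166 .134 -16.1
```

```text
t 8.6 [0.4454 0.1613 0.1346] [179.97   0.    73.48] F [ 0.8 -0.9 -0.5] op 0.0851 gf 0
row [0.0033, -0.0053, 0.0006, 0.0002, 0.0, -0.0036] rows>=0.1
```

>>> move_arm --pt "0.0033 -0.0053 0 0 0 -0.0035 1" --pt "0.0033 -0.0053 0 0 0 -0.0035 0" --pt "0.0033 -0.0053 0 0 0 -0.0035 -0.3" --pt "0.0033 -0.0053 0 0 0 -0.0035 -1" --pt "0.0033 -0.0053 0 0 0 -0.0035 -1" --pt "0.0033 -0.0053 0 0 0 -0.0035 -1" --pt "0.0033 -0.0053 0 0 0 -0.0035 -1" --pt "0.0033 -0.0053 0 0 0 -0.0035 -1" --grip_force 60

```text
time_s: 9.4
tool_pos: [0.4411, 0.1669, 0.1352]
orientation: [179.9, -0.1, 74.0]
contact_force: [-0.5, -0.3, 5.9]
opening: 0.0441
grasp_force: 62.2
```

>>> move_arm --pt "0 0 0 0 0 0 -1" --pt "0 0 -0.01 0 0 0 -1" --pt "0 0 -0.03 0 0 0 -1" --pt "0 0 -0.06 0 0 0 -1" --pt "0 0 -0.09 0 0 0 -1" --pt "0 0 -0.11 0 0 0 -1" --pt "0 0 -0.11 0 0 0 -1" --pt "0 0 -0.11 0 0 0 -1"

```text
time_s: 10.2
tool_pos: [0.4398, 0.1664, 0.2437]
orientation: [-179.9, 0.1, 74.0]
contact_force: [-0.8, -0.4, -3.7]
opening: 0.0439
grasp_force: 62.1
```

```bash
python3 go.py .5018 -.3926 .24 -11.4
```

```text
t 10.2 [0.4398 0.1664 0.2437] [-1.7993e+02  6.0000e-02  7.3960e+01] F [-0.8 -0.4 -3.7] op 0.0439 gf 62
row [-0.5201, 0.2141, 0.0039, -0.0006, 0.0005, -0.0405] rows>=11.2
```

>>> move_arm --pt "-0.025 0.01 0 0 0 0 -1" --pt "-0.52 0.214 0 0 0 -0.04 -1" --pt "-0.52 0.214 0 0 0 -0.04 -1" --pt "-0.52 0.214 0 0 0 -0.04 -1" --pt "-0.52 0.214 0 0 0 -0.04 -1" --pt "-0.52 0.214 0 0 0 -0.04 -1" --pt "-0.52 0.214 0 0 0 -0.04 -1" --pt "-0.52 0.214 0 0 0 -0.04 -1"

```text
time_s: 11.0
tool_pos: [0.4807, -0.2095, 0.2423]
orientation: [-179.8, -0.1, 78.5]
contact_force: [0.9, 0.2, -3.6]
opening: 0.0437
grasp_force: 62.0
```

```bash
python3 go.py .5018 -.3926 .24 -11.4
```

```text
t 11.0 [ 0.4807 -0.2095  0.2423] [-1.7976e+02 -7.0000e-02  7.8520e+01] F [ 0.9  0.2 -3.6] op 0.0437 gf 62
row [-0.1752, 0.0571, 0.0018, -0.0021, -0.0006, -0.0007] rows>=3.7
```

>>> move_arm --pt "-0.167 0.055 0 0 0 -0.0005 -1" --pt "-0.167 0.055 0 0 0 -0.0005 -1" --pt "-0.167 0.055 0 0 0 -0.0005 -1" --pt "-0.167 0.055 0.03 0 0 -0.0005 -1" --pt "-0.167 0.055 0.07 0 0 -0.0005 -1" --pt "-0.167 0.055 0.11 0 0 -0.0005 -1" --pt "-0.167 0.055 0.11 0 0 -0.0005 -1" --pt "-0.167 0.055 0.11 0 0 -0.0005 -1"

```text
time_s: 11.8
tool_pos: [0.5021, -0.382, 0.1331]
orientation: [-179.8, -0.1, 78.6]
contact_force: [0.4, -0.8, -1.7]
opening: 0.0436
grasp_force: 62.8
```

```bash
python3 go.py .5018 -.3926 .072 -11.4
```

```text
t 11.8 [ 0.5021 -0.382   0.1331] [-1.7981e+02 -9.0000e-02  7.8600e+01] F [ 0.4 -0.8 -1.7] op 0.0436 gf 63
row [-0.0105, 0.002, 0.0611, -0.0016, -0.0008, 0.0] rows>=1.2
```

>>> move_arm --pt "-0.0105 0.002 0.01 0 0 0 -1" --pt "-0.0105 0.002 0.025 0 0 0 -1" --pt "-0.0105 0.002 0.04 0 0 0 -1" --pt "-0.0105 0.002 0.05 0 0 0 -1" --pt "-0.0105 0.002 0.057 0 0 0 -1" --pt "-0.0105 0.002 0.06 0 0 0 -1" --pt "-0.0105 0.002 0.06 0 0 0 -1" --pt "-0.0105 0.002 0.06 0 0 0 -1"

```text
time_s: 12.6
tool_pos: [0.503, -0.3936, 0.0752]
orientation: [179.9, 0.0, 78.6]
contact_force: [-0.5, -0.4, -3.7]
opening: 0.0436
grasp_force: 62.9
```

```bash
python3 go.py .5018 -.3926 .072 -11.4
```

```text
t 12.6 [ 0.503  -0.3936  0.0752] [1.7992e+02 4.0000e-02 7.8600e+01] F [-0.5 -0.4 -3.7] op 0.0436 gf 63
row [0.0007, -0.0013, 0.0032, 0.0007, 0.0004, 0.0] rows>=0.1
```

>>> move_arm --pt "0 0 0.0035 0 0 0 -1" --pt "0 0 0.0035 0 0 0 -1" --pt "0 0 0.0035 0 0 0 0.3" --pt "0 0 0.0035 0 0 0 1" --pt "0 0 0.0035 0 0 0 1" --pt "0 0 -0.02 0 0 0 1" --pt "0 0 -0.06 0 0 0 1" --pt "0 0 -0.1 0 0 0 1"

```text
time_s: 13.4
tool_pos: [0.5022, -0.393, 0.1753]
orientation: [-179.9, -0.0, 78.6]
contact_force: [1.7, -0.5, 0.4]
opening: 0.0855
grasp_force: 0.0
```

```bash
python3 go.py .4562 -.1596 .185 9.8
python3 - <<'E'
from h import *
p,d,W=grab('top'); print(ctrl.sense()['tool_pos'])
def ck(u,v,r,L):
    w=W[v-r:v+r,u-r:u+r].reshape(-1,3)
    for lo,hi in L:
        m=(w[:,2]>lo)&(w[:,2]<hi); print(lo,m.sum(),rect(w[m][:,:2]) if m.sum()>10 else '',np.median(w[m][:,2]))
ck(233,220,34,[(.06,.078),(.033,.055)])
ck(368,218,36,[(.125,.147),(.1,.12)])
E
```

```text
t 13.4 [ 0.5022 -0.393   0.1753] [-1.7993e+02 -4.0000e-02  7.8600e+01] F [ 1.7 -0.5  0.4] op 0.0855 gf 0
row [0.2197, -0.0913, -0.0094, -0.0006, -0.0004, -0.185] rows>=4.8
[ 0.5052572  -0.39543064  0.18367111]
0.06 864 (439.6, 164.9, 108.0, 45.4, -79.1) 0.06772955728148679
0.033 807 (439.8, 164.6, 107.9, 90.2, -79.5) 0.04254011093496883
0.125 492 (456.2, -159.6, 54.4, 45.4, -80.9) 0.13551586365137466
0.1 460 (456.3, -159.0, 90.3, 54.0, 9.6) 0.11057144819747435
```

>>> move_arm --pt "0.22 -0.091 -0.03 0 0 -0.185 1" --pt "0.22 -0.091 -0.03 0 0 -0.185 1" --pt "0.22 -0.091 -0.03 0 0 -0.185 1" --pt "0.22 -0.091 -0.03 0 0 -0.185 1" --pt "0.22 -0.091 -0.03 0 0 -0.185 1" --pt "0.22 -0.091 -0.03 0 0 -0.185 1" --pt "0.22 -0.091 -0.03 0 0 -0.185 1" --pt "0.22 -0.091 -0.03 0 0 -0.185 1"

```text
time_s: 14.25
tool_pos: [0.4573, -0.1605, 0.2046]
orientation: [180.0, 0.1, 99.8]
contact_force: [0.2, 0.5, 0.2]
opening: 0.0851
grasp_force: 0.0
```

```bash
python3 go.py .4562 -.1594 .1345 9.6
```

```text
t 14.2 [ 0.4573 -0.1605  0.2046] [1.7997e+02 5.0000e-02 9.9770e+01] F [0.2 0.5 0.2] op 0.0851 gf 0
row [0.0013, -0.0009, 0.0701, 0.0003, 0.0004, 0.0015] rows>=1.4
```

>>> move_arm --pt "0.0013 -0.0009 0.02 0 0 0.001 1" --pt "0.0013 -0.0009 0.04 0 0 0.001 1" --pt "0.0013 -0.0009 0.055 0 0 0.001 1" --pt "0.0013 -0.0009 0.065 0 0 0.001 1" --pt "0.0013 -0.0009 0.07 0 0 0.001 1" --pt "0.0013 -0.0009 0.07 0 0 0.001 1" --pt "0.0013 -0.0009 0.07 0 0 0.001 1" --pt "0.0013 -0.0009 0.07 0 0 0.001 1"

```text
time_s: 15.05
tool_pos: [0.4562, -0.1588, 0.1352]
orientation: [179.9, 0.1, 99.7]
contact_force: [0.3, -0.3, -0.3]
opening: 0.0852
grasp_force: 0.0
```

>>> move_arm --pt "0 0 0 0 0 0 0" --pt "0 0 0 0 0 0 -0.3" --pt "0 0 0 0 0 0 -1" --pt "0 0 0 0 0 0 -1" --pt "0 0 0 0 0 0 -1" --pt "0 0 0 0 0 0 -1" --pt "0 0 0 0 0 0 -1" --grip_force 60

```text
time_s: 15.75
tool_pos: [0.4562, -0.1586, 0.1351]
orientation: [179.9, 0.0, 99.7]
contact_force: [0.6, -0.4, 4.8]
opening: 0.0436
grasp_force: 63.6
```

>>> move_arm --pt "0 0 -0.01 0 0 0 -1" --pt "0 0 -0.03 0 0 0 -1" --pt "0 0 -0.06 0 0 0 -1" --pt "0 0 -0.08 0 0 0 -1" --pt "0 0 -0.08 0 0 0 -1" --pt "0 0 -0.08 0 0 0 -1"

```text
time_s: 16.35
tool_pos: [0.455, -0.1582, 0.2139]
orientation: [-179.9, -0.0, 99.7]
contact_force: [-0.5, -0.1, -2.6]
opening: 0.0437
grasp_force: 62.7
```

```bash
python3 go.py .4975 .4056 .215 2.5
```

```text
t 16.4 [ 0.455  -0.1582  0.2139] [-1.7993e+02 -3.0000e-02  9.9680e+01] F [-0.5 -0.1 -2.6] op 0.0437 gf 63
row [0.5487, 0.1367, -0.001, -0.0006, -0.0002, 0.0627] rows>=11.3
```

>>> move_arm --pt "0.025 0.006 0 0 0 0 -1" --pt "0.549 0.137 0 0 0 0.062 -1" --pt "0.549 0.137 0 0 0 0.062 -1" --pt "0.549 0.137 0 0 0 0.062 -1" --pt "0.549 0.137 0 0 0 0.062 -1" --pt "0.549 0.137 0 0 0 0.062 -1" --pt "0.549 0.137 0 0 0 0.062 -1" --pt "0.549 0.137 0 0 0 0.062 -1"

```text
time_s: 17.15
tool_pos: [0.4826, 0.216, 0.2124]
orientation: [-179.8, 0.1, 92.6]
contact_force: [2.0, -1.1, -1.5]
opening: 0.0437
grasp_force: 62.6
```

```bash
python3 go.py .4975 .4056 .12 2.5
```

```text
t 17.1 [0.4826 0.216  0.2124] [-1.7979e+02  1.0000e-01  9.2600e+01] F [ 2.  -1.1 -1.5] op 0.0437 gf 63
row [0.1889, 0.0239, 0.092, -0.0019, 0.0009, 0.0009] rows>=4.2
```

>>> move_arm --pt "0.188 0.024 0 0 0 0.001 -1" --pt "0.188 0.024 0 0 0 0.001 -1" --pt "0.188 0.024 0 0 0 0.001 -1" --pt "0.188 0.024 0 0 0 0.001 -1" --pt "0.188 0.024 0.03 0 0 0.001 -1" --pt "0.188 0.024 0.06 0 0 0.001 -1" --pt "0.188 0.024 0.09 0 0 0.001 -1" --pt "0.188 0.024 0.09 0 0 0.001 -1"

```text
time_s: 17.95
tool_pos: [0.4957, 0.4006, 0.1175]
orientation: [-179.3, 0.5, 92.5]
contact_force: [-0.2, -0.4, -2.0]
opening: 0.0437
grasp_force: 62.5
```

```bash
python3 go.py .4975 .4056 .0715 2.5
```

```text
t 17.9 [0.4957 0.4006 0.1175] [-179.31    0.5    92.48] F [-0.2 -0.4 -2. ] op 0.0437 gf 62
row [0.0053, 0.0025, 0.0459, -0.006, 0.0043, -0.0002] rows>=0.9
```

>>> move_arm --pt "0.004 0.002 0.01 0 0 0 -1" --pt "0.004 0.002 0.025 0 0 0 -1" --pt "0.004 0.002 0.036 0 0 0 -1" --pt "0.004 0.002 0.04 0 0 0 -1" --pt "0.004 0.002 0.04 0 0 0 -1" --pt "0.004 0.002 0.04 0 0 0 -1"

```text
time_s: 18.55
tool_pos: [0.5017, 0.4076, 0.0852]
orientation: [179.9, -0.0, 92.5]
contact_force: [-0.1, 0.5, -2.3]
opening: 0.0436
grasp_force: 62.6
```

```bash
python3 go.py .4975 .4056 .0715 2.5
```

```text
t 18.6 [0.5017 0.4076 0.0852] [ 1.7993e+02 -4.0000e-02  9.2460e+01] F [-0.1  0.5 -2.3] op 0.0436 gf 63
row [-0.0019, -0.0043, 0.0137, 0.0006, -0.0004, -0.0003] rows>=0.3
```

>>> move_arm --pt "-0.0015 -0.0043 0.008 0 0 0 -1" --pt "-0.0015 -0.0043 0.0135 0 0 0 -1" --pt "-0.0015 -0.0043 0.0135 0 0 0 -1" --pt "-0.0015 -0.0043 0.0135 0 0 0 -1" --pt "-0.0015 -0.0043 0.0135 0 0 0 -1"

```text
time_s: 19.05
tool_pos: [0.4967, 0.4056, 0.0711]
orientation: [-180.0, 0.0, 92.5]
contact_force: [-1.8, -1.1, 1.4]
opening: 0.0438
grasp_force: 63.1
```

```bash
python3 go.py .4975 .4056 .0715 2.5
```

```text
t 19.1 [0.4967 0.4056 0.0711] [-1.7998e+02  1.0000e-02  9.2460e+01] F [-1.8 -1.1  1.4] op 0.0438 gf 63
row [-0.0, 0.0008, -0.0004, -0.0002, 0.0001, -0.0003] rows>=0.0
```

>>> move_arm --pt "0 0 0 0 0 0 0.3" --pt "0 0 0 0 0 0 1" --pt "0 0 0 0 0 0 1" --pt "0 0 0 0 0 0 1" --pt "0 0 -0.02 0 0 0 1" --pt "0 0 -0.05 0 0 0 1" --pt "0 0 -0.08 0 0 0 1" --pt "0 0 -0.08 0 0 0 1"

```text
time_s: 19.85
tool_pos: [0.4992, 0.4073, 0.1558]
orientation: [179.6, -0.3, 92.5]
contact_force: [-0.4, 0.8, 0.8]
opening: 0.0857
grasp_force: 0.0
```

```bash
python3 go.py .4397 .1647 .15 10.6
python3 - <<'E'
from h import *
p,d,W=grab('top'); cv2.imwrite('pics/t3.png',p[80:280,80:520,::-1])
def ck(u,v,r,L):
    w=W[v-r:v+r,u-r:u+r].reshape(-1,3)
    for lo,hi in L:
        m=(w[:,2]>lo)&(w[:,2]<hi); print(lo,m.sum(),rect(w[m][:,:2]) if m.sum()>10 else '',np.median(w[m][:,2]))
ck(368,218,36,[(.06,.078),(.033,.055)])
ck(461,203,28,[(.06,.085),(.038,.055)])
E
```

```text
t 19.9 [0.4992 0.4073 0.1558] [179.55  -0.31  92.46] F [-0.4  0.8  0.8] op 0.0857 gf 0
row [-0.2399, -0.0699, 0.0039, 0.0041, -0.0025, -0.071] rows>=5.0
0.06 1002 (459.4, -158.1, 125.7, 45.8, 76.7) 0.06768683277118404
0.033 921 (459.5, -158.3, 125.6, 91.0, 76.7) 0.04270281508890403
0.06 600 (502.6, -393.4, 73.4, 45.7, 79.2) 0.07136076593936469
0.038 548 (502.9, -393.3, 90.7, 72.6, -11.5) 0.046459117621099444
```

View pics/t3.png

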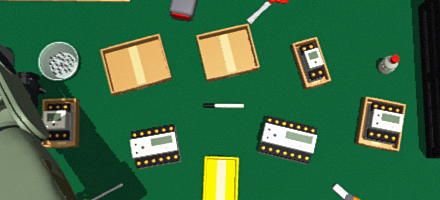

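The crop shows meter2 (312,62), meter4 (383,123) and meter3 (60,122) seated in their cartons. meter6 (155,143) and meter7 (288,138) are bare on the bench.

>>> move_arm --pt "-0.239 -0.069 0 0 0 -0.071 1" --pt "-0.239 -0.069 0 0 0 -0.071 1" --pt "-0.239 -0.069 0 0 0 -0.071 1" --pt "-0.239 -0.069 0 0 0 -0.071 1" --pt "-0.239 -0.069 0 0 0 -0.071 1" --pt "-0.239 -0.069 0 0 0 -0.071 1" --pt "-0.239 -0.069 0 0 0 -0.071 1" --pt "-0.239 -0.069 0 0 0 -0.071 1"

```text
time_s: 20.7
tool_pos: [0.4387, 0.1645, 0.1506]
orientation: [-180.0, -0.0, 100.6]
contact_force: [0.4, -0.0, -0.7]
opening: 0.0852
grasp_force: 0.0
```

```bash
python3 go.py .4397 .1647 .067 10.6
```

```text
t 20.7 [0.4387 0.1645 0.1506] [-1.8000e+02 -1.0000e-02  1.0062e+02] F [ 0.4 -0.  -0.7] op 0.0852 gf 0
row [-0.0, 0.001, 0.0836, -0.0, -0.0001, 0.0001] rows>=1.7
```

>>> move_arm --pt "0 0.001 0.025 0 0 0 1" --pt "0 0.001 0.05 0 0 0 1" --pt "0 0.001 0.067 0 0 0 1" --pt "0 0.001 0.077 0 0 0 1" --pt "0 0.001 0.0836 0 0 0 1" --pt "0 0.001 0.0836 0 0 0 1" --pt "0 0.001 0.0836 0 0 0 1" --pt "0 0.001 0.0836 0 0 0 1"

```text
time_s: 21.5
tool_pos: [0.4399, 0.1644, 0.0681]
orientation: [179.9, -0.0, 100.6]
contact_force: [0.3, -0.0, -0.3]
opening: 0.0853
grasp_force: 0.0
```

>>> move_arm --pt "0 0 0 0 0 0 0" --pt "0 0 0 0 0 0 -0.3" --pt "0 0 0 0 0 0 -1" --pt "0 0 0 0 0 0 -1" --pt "0 0 0 0 0 0 -1" --pt "0 0 0 0 0 0 -1" --pt "0 0 0 0 0 0 -1" --grip_force 70

```text
time_s: 22.2
tool_pos: [0.4398, 0.1642, 0.068]
orientation: [179.9, -0.0, 100.6]
contact_force: [-0.2, 0.6, 5.5]
opening: 0.0434
grasp_force: 73.5
```

>>> move_arm --pt "0 0 -0.01 0 0 0 -1" --pt "0 0 -0.03 0 0 0 -1" --pt "0 0 -0.06 0 0 0 -1" --pt "0 0 -0.09 0 0 0 -1" --pt "0 0 -0.1 0 0 0 -1" --pt "0 0 -0.1 0 0 0 -1" --pt "0 0 -0.1 0 0 0 -1"

```text
time_s: 22.9
tool_pos: [0.4383, 0.1637, 0.1662]
orientation: [-179.9, 0.0, 100.6]
contact_force: [-1.2, 0.0, -4.3]
opening: 0.0434
grasp_force: 72.6
```

```bash
python3 go.py .6835 -.0097 .15 14.1
```

```text
t 22.9 [0.4383 0.1637 0.1662] [-1.7985e+02  3.0000e-02  1.0060e+02] F [-1.2  0.  -4.3] op 0.0434 gf 73
row [-0.2155, 0.2092, 0.0157, -0.0013, 0.0002, -0.0306] rows>=6.0
```

>>> move_arm --pt "-0.018 0.017 0 0 0 -0.005 -1" --pt "-0.2155 0.209 0.015 0 0 -0.03 -1" --pt "-0.2155 0.209 0.015 0 0 -0.03 -1" --pt "-0.2155 0.209 0.015 0 0 -0.03 -1" --pt "-0.2155 0.209 0.015 0 0 -0.03 -1" --pt "-0.2155 0.209 0.015 0 0 -0.03 -1" --pt "-0.2155 0.209 0.015 0 0 -0.03 -1" --pt "-0.2155 0.209 0.015 0 0 -0.03 -1"

```text
time_s: 23.7
tool_pos: [0.6861, -0.0121, 0.1483]
orientation: [-179.8, 0.0, 103.9]
contact_force: [-1.2, -0.1, -3.9]
opening: 0.0433
grasp_force: 72.8
```

>>> move_arm --pt "0 0 0.02 0 0 0 -1" --pt "0 0 0.035 0 0 0 -1" --pt "0 0 0.035 0 0 0 -1" --pt "0 0 0.035 0 0 0 -1"

```text
time_s: 24.1
tool_pos: [0.6833, -0.0088, 0.116]
orientation: [-179.8, -0.1, 104.1]
contact_force: [0.7, 0.3, -4.4]
opening: 0.0434
grasp_force: 72.7
```

```bash
python3 go.py .6835 -.0097 .08 14.1
```

```text
t 24.1 [ 0.6833 -0.0088  0.116 ] [-1.7982e+02 -5.0000e-02  1.0406e+02] F [ 0.7  0.3 -4.4] op 0.0434 gf 73
row [-0.001, 0.0, 0.036, -0.0015, -0.0005, -0.0003] rows>=0.7
```

>>> move_arm --pt "-0.001 0 0.012 0 0 0 -1" --pt "-0.001 0 0.024 0 0 0 -1" --pt "-0.001 0 0.032 0 0 0 -1" --pt "-0.001 0 0.036 0 0 0 -1" --pt "-0.001 0 0.036 0 0 0 -1" --pt "-0.001 0 0.036 0 0 0 -1"

```text
time_s: 24.7
tool_pos: [0.6849, -0.0103, 0.0816]
orientation: [180.0, 0.0, 104.0]
contact_force: [0.5, 0.3, -3.9]
opening: 0.0435
grasp_force: 72.9
```

```bash
python3 go.py .6835 -.0097 .0725 14.1
```

```text
t 24.7 [ 0.6849 -0.0103  0.0816] [1.7997e+02 1.0000e-02 1.0404e+02] F [ 0.5  0.3 -3.9] op 0.0435 gf 73
row [0.0009, -0.0012, 0.0091, 0.0003, 0.0001, -0.0006] rows>=0.2
```

>>> move_arm --pt "0.001 -0.001 0.006 0 0 0 -1" --pt "0.001 -0.001 0.0093 0 0 0 -1" --pt "0.001 -0.001 0.0093 0 0 0 -1" --pt "0.001 -0.001 0.0093 0 0 0 -1" --pt "0.001 -0.001 0.0093 0 0 0 -1"

```text
time_s: 25.2
tool_pos: [0.6834, -0.0095, 0.0721]
orientation: [180.0, 0.0, 104.0]
contact_force: [-0.7, 0.4, -3.2]
opening: 0.0435
grasp_force: 73.0
```

>>> move_arm --pt "0 0 0 0 0 0 0.3" --pt "0 0 0 0 0 0 1" --pt "0 0 0 0 0 0 1" --pt "0 0 0 0 0 0 1" --pt "0 0 -0.02 0 0 0 1" --pt "0 0 -0.05 0 0 0 1" --pt "0 0 -0.08 0 0 0 1" --pt "0 0 -0.08 0 0 0 1"

```text
time_s: 26.0
tool_pos: [0.6862, -0.0096, 0.1575]
orientation: [179.4, 0.2, 104.0]
contact_force: [0.5, 0.0, 0.0]
opening: 0.0856
grasp_force: 0.0
```

```bash
python3 go.py .4595 -.1582 .15 -13.3
```

```text
t 26.0 [ 0.6862 -0.0096  0.1575] [1.7945e+02 1.6000e-01 1.0404e+02] F [0.5 0.  0. ] op 0.0856 gf 0
row [-0.0892, -0.256, 0.0052, 0.0051, 0.0002, 0.2386] rows>=5.4
```

>>> move_arm --pt "-0.089 -0.255 0 0 0 0.2385 1" --pt "-0.089 -0.255 0 0 0 0.2385 1" --pt "-0.089 -0.255 0 0 0 0.2385 1" --pt "-0.089 -0.255 0 0 0 0.2385 1" --pt "-0.089 -0.255 0 0 0 0.2385 1" --pt "-0.089 -0.255 0 0 0 0.2385 1" --pt "-0.089 -0.255 0 0 0 0.2385 1" --pt "-0.089 -0.255 0 0 0 0.2385 1"

```text
time_s: 26.8
tool_pos: [0.458, -0.1578, 0.1522]
orientation: [179.9, -0.0, 76.6]
contact_force: [-0.1, 0.6, 0.9]
opening: 0.085
grasp_force: 0.0
```

```bash
python3 go.py .4595 -.1582 .067 -13.3
```

```text
t 26.8 [ 0.458  -0.1578  0.1522] [ 1.7994e+02 -1.0000e-02  7.6650e+01] F [-0.1  0.6  0.9] op 0.0850 gf 0
row [-0.0, 0.0014, 0.0852, 0.0005, -0.0001, -0.0005] rows>=1.7
```

>>> move_arm --pt "0 0.0014 0.025 0 0 0 1" --pt "0 0.0014 0.05 0 0 0 1" --pt "0 0.0014 0.067 0 0 0 1" --pt "0 0.0014 0.077 0 0 0 1" --pt "0 0.0014 0.0845 0 0 0 1" --pt "0 0.0014 0.0845 0 0 0 1" --pt "0 0.0014 0.0845 0 0 0 1" --pt "0 0.0014 0.0845 0 0 0 1"

```text
time_s: 27.6
tool_pos: [0.4597, -0.1582, 0.0684]
orientation: [179.9, 0.0, 76.7]
contact_force: [0.4, -0.7, 1.3]
opening: 0.0855
grasp_force: 0.0
```

>>> move_arm --pt "0 0 0 0 0 0 0" --pt "0 0 0 0 0 0 -0.3" --pt "0 0 0 0 0 0 -1" --pt "0 0 0 0 0 0 -1" --pt "0 0 0 0 0 0 -1" --pt "0 0 0 0 0 0 -1" --pt "0 0 0 0 0 0 -1" --grip_force 75

```text
time_s: 28.3
tool_pos: [0.4595, -0.1582, 0.0683]
orientation: [179.9, 0.0, 76.7]
contact_force: [-0.6, 0.5, 5.2]
opening: 0.0431
grasp_force: 78.8
```

>>> move_arm --pt "0 0 -0.01 0 0 0 -1" --pt "0 0 -0.03 0 0 0 -1" --pt "0 0 -0.06 0 0 0 -1" --pt "0 0 -0.09 0 0 0 -1" --pt "0 0 -0.12 0 0 0 -1" --pt "0 0 -0.14 0 0 0 -1" --pt "0 0 -0.14 0 0 0 -1" --pt "0 0 -0.14 0 0 0 -1"

```text
time_s: 29.1
tool_pos: [0.4582, -0.1577, 0.2068]
orientation: [-179.9, -0.0, 76.7]
contact_force: [0.5, 0.3, -4.7]
opening: 0.0435
grasp_force: 77.8
```

```bash
python3 go.py .6491 .2226 .2 16.5
```

```text
t 29.1 [ 0.4582 -0.1577  0.2068] [-1.7991e+02 -1.0000e-02  7.6710e+01] F [ 0.5  0.3 -4.7] op 0.0435 gf 78
row [0.4141, 0.0984, 0.0067, -0.0007, -0.0003, -0.26] rows>=8.5
```

>>> move_arm --pt "0.025 0.006 0 0 0 -0.015 -1" --pt "0.414 0.098 0.006 0 0 -0.26 -1" --pt "0.414 0.098 0.006 0 0 -0.26 -1" --pt "0.414 0.098 0.006 0 0 -0.26 -1" --pt "0.414 0.098 0.006 0 0 -0.26 -1" --pt "0.414 0.098 0.006 0 0 -0.26 -1" --pt "0.414 0.098 0.006 0 0 -0.26 -1" --pt "0.414 0.098 0.006 0 0 -0.26 -1"

```text
time_s: 29.9
tool_pos: [0.6267, 0.1795, 0.1992]
orientation: [-179.7, 0.0, 106.5]
contact_force: [1.1, -0.7, -3.6]
opening: 0.0431
grasp_force: 77.6
```

```bash
python3 go.py .6491 .2226 .12 16.5
```

```text
t 29.9 [0.6267 0.1795 0.1992] [-1.7969e+02  1.0000e-02  1.0652e+02] F [ 1.1 -0.7 -3.6] op 0.0431 gf 78
row [0.0349, 0.0342, 0.079, -0.0027, 0.0001, 0.0002] rows>=1.9
```

>>> move_arm --pt "0.033 0.033 0 0 0 0 -1" --pt "0.033 0.033 0.02 0 0 0 -1" --pt "0.033 0.033 0.05 0 0 0 -1" --pt "0.033 0.033 0.079 0 0 0 -1" --pt "0.033 0.033 0.079 0 0 0 -1" --pt "0.033 0.033 0.079 0 0 0 -1" --pt "0.033 0.033 0.079 0 0 0 -1"

```text
time_s: 30.6
tool_pos: [0.6504, 0.219, 0.1244]
orientation: [179.9, 0.0, 106.5]
contact_force: [-0.3, 0.2, -4.3]
opening: 0.0433
grasp_force: 78.2
```

```bash
python3 go.py .6491 .2226 .08 16.5
```

```text
t 30.6 [0.6504 0.219  0.1244] [179.88   0.   106.49] F [-0.3  0.2 -4.3] op 0.0433 gf 78
row [0.0038, -0.0003, 0.0444, 0.0011, 0.0, -0.0001] rows>=0.9
```

>>> move_arm --pt "0.0037 0 0.012 0 0 0 -1" --pt "0.0037 0 0.026 0 0 0 -1" --pt "0.0037 0 0.038 0 0 0 -1" --pt "0.0037 0 0.044 0 0 0 -1" --pt "0.0037 0 0.044 0 0 0 -1" --pt "0.0037 0 0.044 0 0 0 -1"

```text
time_s: 31.2
tool_pos: [0.6487, 0.2224, 0.0792]
orientation: [180.0, 0.0, 106.5]
contact_force: [0.4, -0.8, -3.5]
opening: 0.0433
grasp_force: 78.4
```

```bash
python3 go.py .6491 .2226 .0725 16.5
```

```text
t 31.2 [0.6487 0.2224 0.0792] [1.7999e+02 1.0000e-02 1.0650e+02] F [ 0.4 -0.8 -3.5] op 0.0433 gf 78
row [0.0001, 0.0004, 0.0067, 0.0001, 0.0001, -0.0] rows>=0.1
```

>>> move_arm --pt "0 0 0.004 0 0 0 -1" --pt "0 0 0.0068 0 0 0 -1" --pt "0 0 0.0068 0 0 0 -1" --pt "0 0 0.0068 0 0 0 -1"

```text
time_s: 31.6
tool_pos: [0.6485, 0.2224, 0.0726]
orientation: [180.0, 0.0, 106.5]
contact_force: [0.1, 0.6, -5.3]
opening: 0.0428
grasp_force: 78.3
```

>>> move_arm --pt "0 0 0 0 0 0 0.3" --pt "0 0 0 0 0 0 1" --pt "0 0 0 0 0 0 1" --pt "0 0 0 0 0 0 1" --pt "0 0 -0.02 0 0 0 1" --pt "0 0 -0.05 0 0 0 1" --pt "0 0 -0.1 0 0 0 1" --pt "0 0 -0.15 0 0 0 1"

```text
time_s: 32.4
tool_pos: [0.648, 0.2223, 0.2237]
orientation: [-179.9, 0.0, 106.5]
contact_force: [1.6, 0.4, -0.2]
opening: 0.0853
grasp_force: 0.0
```

>>> move_arm --pt "-0.25 -0.15 0 0 0 0 1" --pt "-0.25 -0.15 0 0 0 0 1" --pt "-0.25 -0.15 0 0 0 0 1" --pt "-0.25 -0.15 0 0 0 0 1" --pt "-0.25 -0.15 0 0 0 0 1" --pt "-0.25 -0.15 0 0 0 0 1" --pt "-0.25 -0.15 0 0 0 0 1" --pt "-0.25 -0.15 0 0 0 0 1"

```text
time_s: 33.2
tool_pos: [0.5756, -0.0605, 0.2229]
orientation: [179.9, -0.0, 106.4]
contact_force: [1.5, 0.9, 0.3]
opening: 0.0851
grasp_force: 0.0
```

Run:
```python
from h import *
p,d,W=grab('top'); cv2.imwrite('pics/t4.png',p[80:280,80:520,::-1])
for n,u,v,c in [(7,215,143,(649.1,222.6)),(6,308,132,(683.5,-9.7)),(2,391,142,(657.5,-221)),(3,140,203,(497.5,405.6)),(4,461,203,(501.8,-392.6))]:
    w=W[v-38:v+38,u-42:u+42].reshape(-1,3); near=np.hypot(w[:,0]*1000-c[0],w[:,1]*1000-c[1])<100
    for lo,hi in [(.06,.085),(.038,.055),(.022,.037)]:
        m=near&(w[:,2]>lo)&(w[:,2]<hi); print(n,rect(w[m][:,:2]) if m.sum()>10 else '',round(float(np.median(w[m][:,2])),4))
```

```text
7 (648.5, 221.6, 125.9, 46.9, -73.2) 0.0713
7 (650.3, 216.0, 137.1, 91.5, -73.1) 0.0464
7 (649.2, 222.8, 154.5, 122.4, -73.4) 0.0304
6 (678.8, 6.7, 75.7, 46.6, -75.4) 0.0716
6 (676.8, 10.2, 114.7, 67.9, 15.1) 0.0464
6 (677.9, 12.8, 121.8, 90.3, 14.7) 0.0305
2 (656.4, -220.0, 45.7, 36.7, 17.9) 0.0712
2 (656.2, -219.4, 89.7, 37.0, 17.9) 0.0465
2 (657.8, -221.2, 121.3, 65.7, 15.5) 0.0305
3 (498.0, 403.4, 55.7, 46.9, -87.7) 0.0716
3 (497.5, 402.5, 91.1, 54.4, 2.4) 0.0463
3 (497.4, 406.4, 120.7, 85.4, 3.0) 0.0303
4 (502.4, -393.2, 73.4, 46.0, 80.1) 0.0715
4 (509.3, -387.7, 101.3, 86.3, -10.4) 0.0466
4 (501.9, -392.7, 120.8, 102.2, -11.5) 0.0302
```

View pics/t4.png

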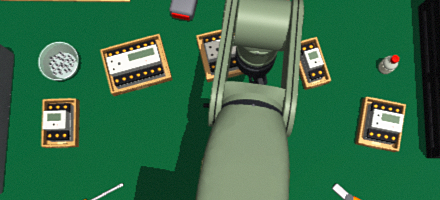

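The top view shows all five meters seated in their cartons. meter6 is partly hidden by the arm, but the visible part is level at the right height. Handing in.

```bash
python3 -c "
from cell import ctrl
print(ctrl.sign_off())"
```

```text
the job is handed in; nothing more can be done
None
```

All five meters are laid flat, display up, in their own cartons and the job is handed in at about 33 s of robot time; the last picture agrees, though the arm hid part of the 108 mm meter, and no verdict came back.

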